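Fit a grinder spindle's spacer and bearing sleeve and set it under the press point

ROBOT

A 6-joint arm with a two-finger parallel gripper is mounted at the origin on the work surface. World frame = base frame: x ahead of the robot, y to its left, z up, the work surface at z = 0. Lengths are in m, angles in rad, forces in N, time in s.
With the tool pointing down it reaches from about 0.225 to 0.875 m from the base axis. Payload 3.4 kg.
Tool frame: the origin (TCP) lies midway between the tips of the shut fingers; the grasp point (between the pads) lies 19 mm behind it; z points along the fingers, y is the line along which they close (so a half turn about z gives the same grasp; the last joint's range is limited). The gripper opens to 85 mm and grips with 20 to 120 N. Pads are 22 mm wide; open, the fingers measure 114 mm over their backs; the gripper's body (76 mm by 85 mm) begins 54 mm behind the grasp point. The pads swing forward as they close: fully open they stand 13 mm farther back than shut.
Start: joints at [-1.359, 0.276, 1.505, -0, 1.361, -0.121], TCP at [0.188, -0.543, 0.231] pointing down, gripper open.
Joint ranges: [-2.89, 2.89], [-0.75, 2.08], [0.22, 2.7], [-1.18, 4.32], [0.11, 2.71], [-2.7, 2.7]. Speed limits (rad/s): [2.57, 2.57, 3.14, 3.14, 3.14, 3.14].

INTERFACE

Orientations are given as a unit quaternion [w, x, y, z].
In Python, from station import env gives the robot as it stands. The module is installed in compiled form; this text tells all that it offers.
- The arm moves only by the shell command python3 -m creep 'ROWS' [FORCE]. ROWS is text: rows parted by semicolons, each of 5 numbers parted by spaces: the closure, from -1 (fully open) to 1 (shut), then the shift along the tool's x, y, z each as a share of 2.5 cm, from -1 to 1, then the turn about the tool's z as a share of 90 degrees, from -1 to 1. In form: jaw x y z spin; .... A call has exactly 8 rows; each row shifts and turns the commanded pose from where the row before left it, along the tool's axes as they then stand; what a row does not reach is not made up. A row lasts 1/12 s, in which the tool goes at most 41.7 mm and 7.16 degrees, less where a joint would pass 70% of its speed; a pose out of reach is approached as far as the arm can. A call with a number of a shift or a turn outside -1 to 1 is refused whole. A call with a gripper value outside its range is refused whole. The fingers move at their own pace and stop on an object; FORCE is the grip in N (left out, the last holds). Time passes only in rows, so rows that do not move let the fingers close, or fill a call up. It gives the time, the measured TCP pose, the force, the opening and the grip force at its end, in the units of the state.
- env.get_obs(): the state, without advancing time (a new reading comes with each control period).
- env.capture(name): name is "scene" or "top"; returns (picture, depth): 384x512x3 uint8, red, green, blue; 384x512 float32, m along the optical axis (not along the pixel's ray), 0 where there is no reading.
- env.camera_info(name): a dict with "fx", "fy", "cx", "cy" (pixels), "cam_to_world" (4x4, takes a point from camera to world coordinates). Camera axes: x right, y down, z forward; pixel columns grow to the right and rows downward; lengths in m; the calibration is good to about 2 mm. A picture is of the moment at which its call begins. camera_info takes no time and is no camera call.
- env.close_job(): hands the job in; it is judged then, once.
Trained networks look in the newest picture that a camera, given by its name, has taken for a name from the list of things; names that differ only in an ending like _2 or _b are one class to them, and where a whole thing is asked for, a point or a joint stands for the part that bears it (a point fixed in the world has none). Each returns a list of dicts, best first, with "confidence" (0 to 1); they miss things now and then, are a little off and sometimes report something else, mostly with a low value. They report only what shows in the picture. A call takes as long as a camera call. They do not tell look-alikes from the thing itself.
- env.find_in(camera, name): "location" ([column, row] as shares, 0 to 1, of the picture: columns of its width, rows of its height, amid what is visible of it).
- env.outline_of(camera, name): "pixels" (384x512 bool, what is visible of it) and "location" ([column, row] as shares, 0 to 1, of the picture: columns of its width, rows of its height, amid what is visible of it).
- env.mark_of(camera, name): "location" ([column, row] as shares, 0 to 1, of the picture: columns of its width, rows of its height: a listed point, or the origin of a listed thing).
The state is a dict: "time": time; "q": joint angles; "joint_vel": joint speeds; "joint_efforts": joint torques, N m; "position": TCP position; "tcp_rot": TCP orientation; "force": force on the tool from outside, world axes, zero at the start; "ft_torque": the same for the moment, N m; "grip_width": opening from 0.0 (shut) to 1.0 (fully open); "gripper_force": force on a finger pad.
Only numpy, scipy, OpenCV 4.12 (cv2) and the standard library are available. Lean on these libraries where they do the work, as an engineer would, in place of code of your own. Each camera call takes 0.05 s, during which the arm holds its last target. There are 200 camera calls.

TASK

Get the grinder spindle that stands on the press sled ready for pressing: slide the flat steel spacer over the spindle and fully down onto its shoulder, then slide the tall thin-walled bronze sleeve over it until it sits flush on the spacer. Then slide the sled along its bed until the centre mark on the spindle's top is right under the press's pointed tip, and let go. Leave everything else on the table where it is; the thick bush with the narrow bore is not needed.

Things in the scene. Friction and masses are not known exactly. Their poses are not given: they have to be found in the camera images.
- spacer: Flat steel spacer ring lying on the table: outside diameter 44 mm, bore 23 mm, height 14 mm, about 0.12 kg. Origin at the centre of its underside, z is its axis; both ends alike.
- spacer_mid (a point): Centre of the spacer, on its axis at half height (7 mm above its underside).
- sleeve: Tall bronze bearing sleeve standing on end: outside diameter 36 mm, bore 23 mm, height 32 mm, about 0.16 kg. Origin at the centre of its underside, z is its axis; both ends alike.
- sleeve_mid (a point): Centre of the sleeve, on its axis at half height (16 mm above its underside).
- spindle_foot (a point): Point on the spindle's axis at its shoulder, where the spacer must rest, 46 mm above the table. The shoulder is a collar of 30 mm diameter, 6 mm above the sled's flat top (76 mm wide in x). Its axes are the press's own: y points along the bed towards the ram, z up. Moves with the sled.
- spindle_top (a point): Centre mark in the spindle's top face, 102 mm above the table (56 mm above the shoulder). The upright steel spindle is 20 mm in diameter with its top 4 mm tapered to 11 mm. Same axes as spindle_foot; moves with the sled.
- sled_handle (a point): Grip point of the sled's upright round wooden handle, 18 mm in diameter, standing from 40 to 95 mm above the table; the point lies on its axis 80 mm above the table, 110 mm from the spindle on the side away from the ram (-y of the press). Same axes as spindle_foot.
- sled (a joint): Travel of the sled along the bed towards the ram, 0 to 0.18 m. The spindle is right under the ram tip at 0.16. Friction about 3 N; it stays where it is left. It has no stop or click under the ram.
- ram_tip (a point): Downward point of the press's fixed ram, 116 mm above the table, 14 mm above the spindle's top. Its 16 mm rod hangs from a 40 mm round nose (underside 150 mm high) under the 50 mm wide head block, which hides it from above: the tip is midway across the block, 20 mm behind its end nearest the sled handle. Same axes as spindle_foot.
- press: The bench press, fixed to the table. Bed 100 mm wide in its x, 420 mm long in its y (from -195 to +225 mm), guide strips 32 mm high. Origin on the table under the bed; the ram tip is at y = +110 mm, the head block from +90 mm, the 60 mm wide column from +175 to +225 mm, both up to 222 mm high; a lever knob reaches y = +283 mm, 263 mm high.
- bush: Odd bronze bush, not needed: outside diameter 40 mm, narrow 12 mm bore (too small for the spindle), height 22 mm. Origin at the centre of its underside.
- bell: Small brass bell-shaped weight standing close to the sleeve, 40 mm in diameter, 46 mm high. Origin at the centre of its underside.
- pot: Small closed terracotta pot standing close to the sleeve, 40 mm in diameter, 40 mm high. Origin at the centre of its underside.
- rest: Wooden key rest with a cork strip lying close to the spacer, 30 mm (its x) by 70 mm (its y), 30 mm high. Origin at the centre of its underside.
- key: Coarse bronze key casting, 190 mm (its x) by 60 mm by 17 mm, lying beyond the press. Origin at the centre of its underside.
- mallet: Bone-headed mallet lying near the robot on its right, 250 mm long along its x, head 44 mm thick and 75 mm wide at +x. Origin on the table under the handle.
- caliper: Steel caliper lying flat at the far side, 220 mm long along its x, 66 mm wide, 8 mm thick. Origin under the middle of its beam.
- stake: Fixed upright steel bench stake on a 60 mm square wooden block, 165 mm high, mushroom top 36 mm in diameter, standing between the robot and the press. Origin at the centre of the block's underside.
Mind the look-alikes: they are no part of the job. What is meant by the spacer is not orange, pink or turquoise, and is the smaller of those in its own colour.

How it is judged:
By the outcome, as a careful person would: the job done as asked, in the order asked, and still so for the second after the job is handed in, with the robot touching nothing.
It also fails if it takes over 72 s, if anything falls off the work surface, if the arm or the gripper's body presses on something with over 40 N, if the wrist force passes 120 N, or if a joint passes its speed limit or range.

## Working session

There is one attempt and no reset: what is moved stays moved. The work goes in short steps, Python scripts to look and compute and a shell command to move; the robot and the scene stay as the last step left them, time stands still between calls to the robot, and variables do not carry over. Pictures are saved under pics/ and viewed, at most 10 in all, crops included, and the job is handed in when it is done.

```bash
mkdir -p pics
cat > h.py <<'E'
from station import env
import numpy as np, cv2
def ray(cam,u,v,z):
    c=env.camera_info(cam);T=np.array(c["cam_to_world"])
    d=T[:3,:3]@np.array([(u-c["cx"])/c["fx"],(v-c["cy"])/c["fy"],1]);o=T[:3,3]
    return o+d*(z-o[2])/d[2]
def cloud(cam,D):
    c=env.camera_info(cam);T=np.array(c["cam_to_world"])
    v,u=np.mgrid[:D.shape[0],:D.shape[1]]
    P=np.stack([(u-c["cx"])/c["fx"]*D,(v-c["cy"])/c["fy"]*D,D],-1)
    return P@T[:3,:3].T+T[:3,3]
E
python3 - <<'E'
from h import *
for n in("top","scene"):
    im,D=env.capture(n); np.savez(f"{n}.npz",im=im,D=D)
    cv2.imwrite(f"pics/{n}.png",cv2.resize(im[:,:,::-1],(800,600),interpolation=cv2.INTER_CUBIC))
    P=cloud(n,D)
    for k in("spacer","sleeve","bush","bell","pot","rest","stake","press","sled"):
        for r in env.outline_of(n,k)[:4]:
            if r["confidence"]<.2: continue
            m=r["pixels"]&(D>0); q=P[m]
            if len(q)==0: continue
            top=q[q[:,2]>np.percentile(q[:,2],95)-.005]
            print(n,k,round(r["confidence"],2),np.round(np.array(r["location"])*[800,600]),top.mean(0).round(3),len(q),im[m].mean(0).round())
    for k in("spindle_top","sled_handle","spindle_foot"):
        for r in env.mark_of(n,k)[:2]:
            z={"spindle_top":.102,"sled_handle":.08,"spindle_foot":.046}[k]
            l=np.array(r["location"])*[512,384]
            print(n,k,round(r["confidence"],2),(l*1.5625).round(),ray(n,*l,z).round(4))
print(env.get_obs())
E
```

```text
top spacer 0.68 [483. 295.] [ 0.548 -0.17   0.019] 238 [186. 176. 161.]
top spacer 0.58 [531. 251.] [ 0.626 -0.264  0.014] 128 [102. 162. 146.]
top spacer 0.57 [523. 196.] [ 0.722 -0.249  0.019] 307 [206. 127.  73.]
top spacer 0.51 [445. 274.] [ 0.59  -0.088  0.015] 136 [212. 143. 150.]
top sleeve 0.61 [460. 328.] [ 0.468 -0.101  0.033] 11 [196. 152.  89.]
top bush 0.65 [309. 275.] [0.582 0.187 0.095] 1519 [217. 214. 207.]
top bush 0.58 [356. 180.] [0.774 0.088 0.017] 1139 [216. 136. 100.]
top bell 0.67 [434. 355.] [ 0.428 -0.056  0.046] 105 [152. 117.  70.]
top pot 0.43 [480. 347.] [ 0.454 -0.144  0.039] 151 [195. 117.  85.]
top rest 0.81 [480. 223.] [ 0.684 -0.146  0.028] 234 [214. 176. 125.]
top stake 0.93 [366. 380.] [0.385 0.073 0.161] 395 [109.  84.  70.]
top press 0.8 [218. 285.] [0.551 0.452 0.224] 5906 [149. 145. 137.]
top sled 0.86 [301. 279.] [0.582 0.187 0.095] 1544 [216. 214. 206.]
top spindle_top 0.83 [273. 274.] [0.5838 0.2328 0.102 ]
top spindle_top 0.15 [433. 351.] [ 0.4403 -0.0515  0.102 ]
top spindle_foot 0.82 [276. 284.] [0.5698 0.2387 0.046 ]
scene spacer 0.75 [3
[... 1297 characters left out ...]
rray([-1.35896895e+00,  2.75877702e-01,  1.50489131e+00, -3.69372265e-06,
        1.36070518e+00, -1.21011906e-01]), 'joint_vel': array([ 1.07910034e-03,  1.31330756e-04, -1.45997326e-03,  1.64043883e-03,
        2.21856872e-03,  4.78637079e-05]), 'joint_efforts': array([ 7.50862455e-04, -4.16656387e+01, -2.46096468e+01, -2.92077566e-04,
        3.28843535e-04, -1.96718111e-05]), 'position': array([ 0.18786268, -0.54348015,  0.23134421]), 'tcp_rot': array([5.92484976e-05, 9.86184116e-01, 1.65652906e-01, 8.84051796e-07]), 'force': array([-0.32114526, -0.15341315, -0.47286556]), 'ft_torque': array([-0.01769188,  0.03391934, -0.00074187]), 'gripper_force': 0.0, 'grip_width': 1.0032999884806029}
```

View pics/top.png

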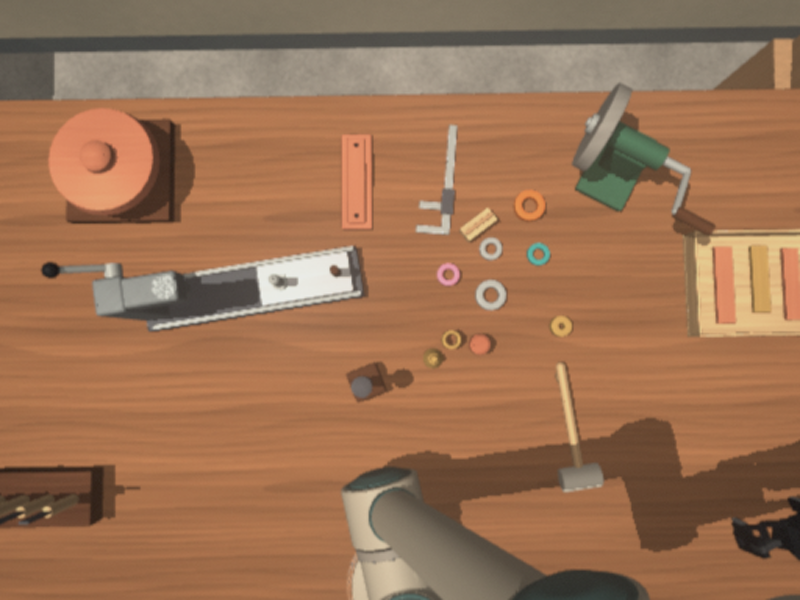

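View pics/scene.png

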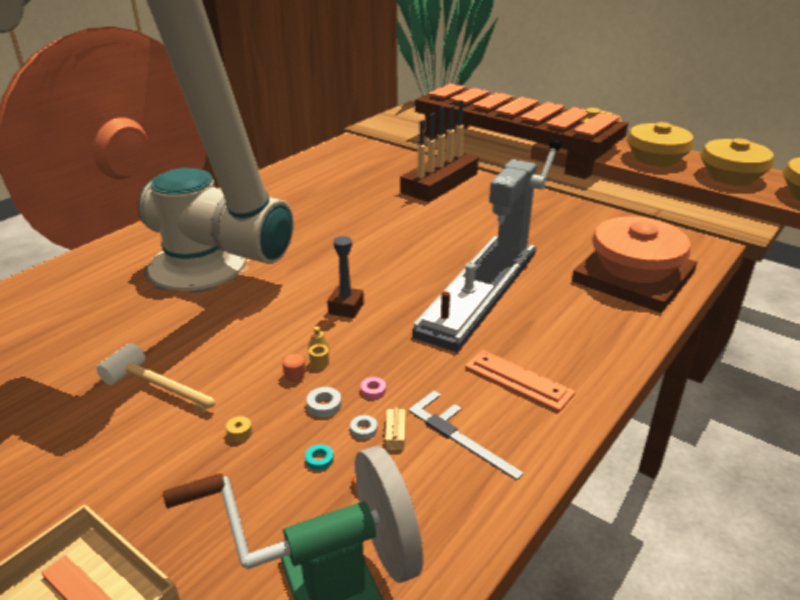

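Spacer candidates in the top view: grey small (490,248), grey large (490,295), pink (448,274), turquoise (538,254) and orange (530,205). The small grey ring at (490,248) beside the rest fits the description, because it is grey and the smaller of the two greys. I'll confirm it in a crop.

Run:
```python
from h import *
a=np.load("top.npz");im,D=a["im"],a["D"];P=cloud("top",D)
c=im[130:240,265:365,::-1];cv2.imwrite("pics/crop.png",cv2.resize(c,None,fx=5,fy=5,interpolation=cv2.INTER_CUBIC))
hsv=cv2.cvtColor(im,cv2.COLOR_RGB2HSV)
def ring(cam,im,u,v,z,mask,r=12):
    m=np.zeros(im.shape[:2],np.uint8);m[v-r:v+r,u-r:u+r]=mask[v-r:v+r,u-r:u+r]*255
    cs,_=cv2.findContours(m,cv2.RETR_EXTERNAL,cv2.CHAIN_APPROX_NONE)
    k=max(cs,key=cv2.contourArea)[:,0]; pts=np.array([ray(cam,*p,z)[:2] for p in k])
    A=np.c_[2*pts,np.ones(len(pts))];s=np.linalg.lstsq(A,(pts**2).sum(1),rcond=None)[0]
    return s[:2].round(4),np.sqrt(s[2]+s[:2]@s[:2]).round(4),len(pts)
grey=hsv[:,:,1]<70
print("small",ring("top",im,314,159,.014,grey),"big",ring("top",im,314,189,.014,grey))
z=P[:,:,2]
def blob(u,v,zl,zh,r=8):
    s=np.s_[v-r:v+r,u-r:u+r];q=P[s][(z[s]>zl)&(z[s]<zh)];return q.mean(0).round(4),len(q),(q.max(0)-q.min(0)).round(3)
print("sleeve",blob(289,217,.024,.04),"small z",blob(314,159,.008,.018))
print("spindle",blob(177,179,.09,.115),"handle",blob(214,173,.07,.11))
print("bell",blob(277,228,.02,.06),"pot",blob(308,219,.025,.05))
# scene estimates
b=np.load("scene.npz");Q=cloud("scene",b["D"]);Qz=Q[:,:,2]
def near(C,xy,r,zl,zh):
    q=C[(np.hypot(C[...,0]-xy[0],C[...,1]-xy[1])<r)&(C[...,2]>zl)&(C[...,2]<zh)];return q.mean(0).round(4),((q.max(0)+q.min(0))/2).round(4),(q.max(0)-q.min(0)).round(3),len(q)
for n,C in(("top",P),("scene",Q)):
    for nm,xy,r,l,h in(("spacer",(.641,-.172),.035,.009,.02),("sleeve",(.467,-.1),.026,.027,.037),("spindle",(.58,.23),.03,.095,.11),("handle",(.59,.125),.04,.09,.1)):
        try: print(n,nm,near(C,xy,r,l,h))
        except Exception as e: print(n,nm,"none")
# press axis: white sled + strips z .025-.045
for n,C in(("top",P),("scene",Q)):
    m=(C[...,2]>.026)&(C[...,2]<.045)&(C[...,0]>.48)&(C[...,0]<.68)&(C[...,1]>.05)&(C[...,1]<.5)
    q=C[m][:,:2].astype(np.float32);print(n,cv2.minAreaRect(q),len(q))
    m=(C[...,2]>.2)&(C[...,2]<.235)&(C[...,0]>.48)&(C[...,0]<.68)&(C[...,1]>.3)&(C[...,1]<.62)
    q=C[m][:,:2].astype(np.float32);print(n,"head",cv2.minAreaRect(q),len(q))
```

```text
small (array([ 0.6376, -0.1709]), np.float64(0.0206), 39) big (array([ 0.5474, -0.1686]), np.float64(0.0284), 53)
sleeve (array([ 0.4635, -0.0897,  0.0314]), 65, array([0.033, 0.033, 0.013])) small z (array([ 0.6386, -0.1721,  0.0128]), 116, array([0.041, 0.043, 0.009]))
spindle (array([0.5761, 0.2328, 0.0988]), 42, array([0.017, 0.018, 0.013])) handle (array([0.5918, 0.1241, 0.0912]), 37, array([0.017, 0.017, 0.023]))
bell (array([ 0.4292, -0.0556,  0.0318]), 66, array([0.038, 0.033, 0.028])) pot (array([ 0.4536, -0.1432,  0.0376]), 144, array([0.038, 0.036, 0.016]))
top spacer (array([ 0.6385, -0.1717,  0.0132]), array([ 0.6384, -0.1722,  0.0146]), array([0.041, 0.043, 0.011]), 113)
top sleeve (array([ 0.4635, -0.0918,  0.0315]), array([ 0.4635, -0.091 ,  0.0313]), array([0.033, 0.03 , 0.008]), 55)
top spindle (array([0.5763, 0.2332, 0.1   ]), array([0.5762, 0.2329, 0.0997]), array([0.017, 0.018, 0.008]), 35)
top handle (array([0.5927, 0.1246, 0.0939]), array([0.5935, 0.1246, 0.0938]), array([0.015, 0.014, 0.007]), 29)
scene spacer (array([ 0.642 , -0.1716,  0.0136]), array([ 0.640
[... 177 characters left out ...]

scene spindle (array([0.5794, 0.2319, 0.0997]), array([0.5789, 0.2322, 0.1   ]), array([0.018, 0.013, 0.009]), 23)
scene handle (array([0.5962, 0.1241, 0.0939]), array([0.5959, 0.1254, 0.0949]), array([0.018, 0.019, 0.009]), 24)
top ((0.5686252117156982, 0.2867293357849121), (0.09693248569965363, 0.40200480818748474), 8.579282760620117) 2123
top head ((0.5548270344734192, 0.4473460912704468), (0.08462526649236679, 0.1681024581193924), 5.8032026290893555) 1369
scene ((0.5700408220291138, 0.2863905727863312), (0.0990174412727356, 0.4052436053752899), 8.547794342041016) 1231
scene head ((0.5588314533233643, 0.4456862807273865), (0.08323480933904648, 0.16867214441299438), 6.376880645751953) 492
```

View pics/crop.png

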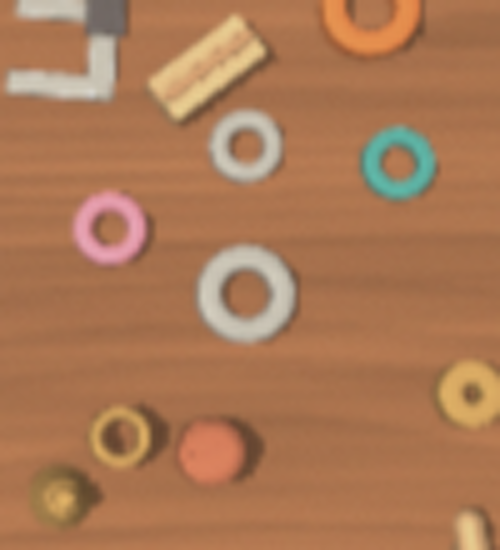

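The crop confirms it: the small grey ring at crop (246,146), about 42 mm across, is the spacer, and the larger grey one at (246,294), about 57 mm, is the look-alike. The tool's present heading already suits the gap between the rest and the pink ring. I'm moving above the spacer now.

```bash
python3 -m creep '-0.4 0.91 -0.34 0 0;-0.4 0.91 -0.34 0 0;-0.4 0.91 -0.34 0 0;-0.4 0.91 -0.34 0 0;-0.4 0.91 -0.34 0 0;-0.4 0.91 -0.34 0 0;-0.4 0.91 -0.34 0 0;-0.4 0.91 -0.34 0 0' 30
python3 -m creep '-0.4 0.91 -0.34 0 0;-0.4 0.91 -0.34 0 0;-0.4 0.91 -0.34 0 0;-0.4 0.91 -0.34 0 0;-0.4 0.91 -0.34 0 0;-0.4 0.91 -0.34 0 0;-0.4 0.91 -0.34 0 0;-0.4 0.91 -0.34 0 0'
python3 -m creep '-0.4 0.91 -0.34 0.6 0;-0.4 0.91 -0.34 0.6 0;-0.4 0.91 -0.34 0.6 0;-0.4 0.91 -0.34 0.6 0;-0.4 0.91 -0.34 0.6 0;-0.4 0.91 -0.34 0.6 0;-0.4 0.91 -0.34 0.6 0;-0.4 0 0 0 0'
cat >> h.py <<'E'
def to(x,y,z):
    "remaining shift in tool axes, units of 25 mm"
    from scipy.spatial.transform import Rotation as R
    o=env.get_obs();q=o["tcp_rot"];r=R.from_quat([q[1],q[2],q[3],q[0]])
    X=r.as_matrix()[:,0]
    print("pos",o["position"].round(4),"xdir deg",np.degrees(np.arctan2(X[1],X[0])).round(2),"units",(r.inv().apply(np.array([x,y,z])-o["position"])/.025).round(3),"w",o["grip_width"].round(3),"gf",round(float(o["gripper_force"]),1),"F",o["force"].round(1),"t",round(o["time"],2))
E
python3 -c "
from h import *
to(.639,-.1715,.08)"
```

```text
time: 1.97
position: [0.3384, -0.4189, 0.2314]
tcp_rot: [0.0, 0.986, 0.166, 0.0]
force: [-0.1, -0.1, -0.1]
grip_width: 0.697
gripper_force: 0.0
time: 2.63
position: [0.4883, -0.2952, 0.2314]
tcp_rot: [0.0, 0.986, 0.166, 0.0]
force: [0.4, 0.4, 0.7]
grip_width: 0.701
gripper_force: 0.0
time: 3.3
position: [0.62, -0.1841, 0.1227]
tcp_rot: [-0.002, 0.986, 0.167, -0.001]
force: [0.0, 0.5, 1.2]
grip_width: 0.698
gripper_force: 0.0Traceback (most recent call last):
  File "<string>", line 3, in <module>
    to(.639,-.1715,.08)
    ~~^^^^^^^^^^^^^^^^^
  File "h.py", line 17, in to
    print("pos",o["position"].round(4),"xdir deg",np.degrees(np.arctan2(X[1],X[0])).round(2),"units",(r.inv().apply(np.array([x,y,z])-o["position"])/.025).round(3),"w",o["grip_width"].round(3),"gf",round(float(o["gripper_force"]),1),"F",o["force"].round(1),"t",round(o["time"],2))
                                                                                                                                                                        ^^^^^^^^^^^^^^^^^^^^^
AttributeError: 'float' object has no attribute 'round'
```

```bash
sed -i 's/o\["grip_width"\].round(3)/round(o["grip_width"],3)/' h.py
python3 -m creep '-0.4 0.3 -0.08 0 0;-0.4 0.3 -0.08 0 0;-0.4 0.28 -0.07 0 0;-0.4 0 0 0.8 0;-0.4 0 0 0.8 0;-0.4 0 0 0.8 0;-0.4 0 0 0.8 0;-0.4 0 0 0 0'
python3 - <<'E'
from h import *
to(.639,-.1715,.004)
for n in("top","scene"):
    im,D=env.capture(n); np.savez(f"{n}.npz",im=im,D=D)
a=cv2.imread("pics/crop.png")
t=np.load("top.npz")["im"][130:200,275:355,::-1];s=np.load("scene.npz")["im"][220:320,180:290,::-1]
t=cv2.resize(t,(400,350),interpolation=2);s=cv2.resize(s,(385,350),interpolation=2)
cv2.imwrite("pics/pre.png",np.hstack([t,s]))
E
```

```text
time: 3.97
position: [0.6351, -0.1748, 0.0433]
tcp_rot: [-0.002, 0.986, 0.165, -0.003]
force: [-0.9, 0.5, -0.5]
grip_width: 0.703
gripper_force: 0.0
pos [ 0.6351 -0.1748  0.0433] xdir deg 19.02 units [ 0.199 -0.067  1.57 ] w 0.703 gf 0.0 F [-0.9  0.5 -0.5] t 3.97
```

View pics/pre.png

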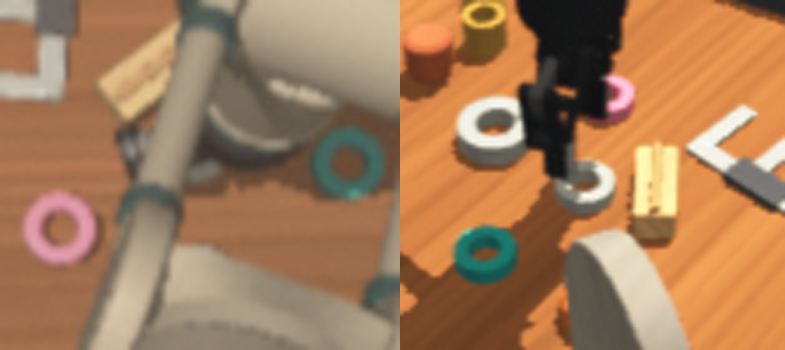

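The view shows the fingers straddling the small grey ring (right half, about (585,185)), clear of the rest. I'm descending to grasp.

```bash
python3 -m creep '-0.4 0.18 -0.07 0 0;-0.4 0 0 0.4 0;-0.4 0 0 0.4 0;-0.4 0 0 0.4 0;-0.4 0 0 0.3 0;-0.4 0 0 0 0;-0.4 0 0 0 0;0 0 0 0 0' 40
python3 -c "
from h import *
to(.639,-.1715,.004)"
python3 -m creep '0.4 0 0 0 0;0.8 0 0 0 0;1 0 0 0 0;1 0 0 0 0;1 0 0 0 0;1 0 0 0 0;1 0 0 0 0;1 0 0 0 0' 40
python3 -c "
from h import *
to(.639,-.1715,.004)"
```

```text
time: 4.73
position: [0.6413, -0.1721, 0.0087]
tcp_rot: [0.0, 0.986, 0.166, 0.0]
force: [-0.1, 0.2, 0.3]
grip_width: 0.577
gripper_force: 0.0
pos [ 0.6413 -0.1721  0.0087] xdir deg 19.07 units [-0.077 -0.053  0.189] w 0.577 gf 0.0 F [-0.1  0.2  0.3] t 4.73
time: 5.4
position: [0.6416, -0.1722, 0.0095]
tcp_rot: [0.0, 0.986, 0.166, 0.001]
force: [-0.4, 0.4, 6.1]
grip_width: 0.475
gripper_force: 40.6
pos [ 0.6416 -0.1722  0.0095] xdir deg 19.07 units [-0.088 -0.06   0.22 ] w 0.475 gf 40.6 F [-0.4  0.4  6.1] t 5.4
```

```bash
python3 -m creep '1 0 0 -0.5 0;1 0 0 -0.8 0;1 0 0 -0.8 0;1 0 0 -0.8 0;1 0 0 -0.8 0;1 0 0 -0.8 0;1 0 0 -0.8 0;1 0 0 0 0' 40
python3 - <<'E'
from h import *
to(.639,-.1715,.004)
for n in("top","scene"):
    im,D=env.capture(n); np.savez(f"{n}.npz",im=im,D=D)
P=cloud("scene",np.load("scene.npz")["D"]);im=np.load("scene.npz")["im"]
s=im[180:320,180:340,::-1]
cv2.imwrite("pics/lift.png",cv2.resize(s,None,fx=4,fy=4,interpolation=2))
E
```

```text
time: 6.07
position: [0.6435, -0.173, 0.1461]
tcp_rot: [0.002, 0.986, 0.166, 0.004]
force: [0.2, 0.3, -0.6]
grip_width: 0.471
gripper_force: 40.5
pos [ 0.6435 -0.173   0.1461] xdir deg 19.07 units [-0.188 -0.148  5.681] w 0.471 gf 40.5 F [ 0.2  0.3 -0.6] t 6.07
```

View pics/lift.png

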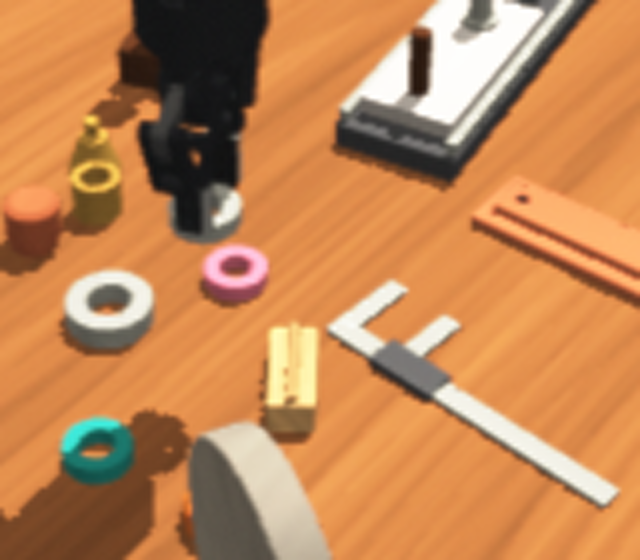

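The ring is held level between the fingers (about (205,210) in the crop), and the rest and the look-alikes haven't moved. Next I'm carrying it over the spindle.

```bash
python3 -m creep '1 0.14 -0.8 0 0;1 0.14 -0.8 0 0;1 0.14 -0.8 0 0;1 0.14 -0.8 0 0;1 0.14 -0.8 0 0;1 0.14 -0.8 0 0;1 0.14 -0.8 0 0;1 0.14 -0.8 0 0' 40
python3 -m creep '1 0.14 -0.8 0 0;1 0.14 -0.8 0 0;1 0.14 -0.8 0 0;1 0.14 -0.8 0 0;1 0.14 -0.8 0 0;1 0.14 -0.8 0 0;1 0.14 -0.8 0 0;1 0.14 -0.8 0 0' 40
python3 -m creep '1 0.14 -0.8 0 0;1 0.14 -0.8 0 0;1 0.14 -0.8 0 0;1 0.14 -0.8 0 0;1 0 0 0 0;1 0 0 0 0;1 0 0 0 0;1 0 0 0 0' 40
python3 - <<'E'
from h import *
to(.5795,.2323,.146)
for n in("top","scene"):
    im,D=env.capture(n); np.savez(f"{n}.npz",im=im,D=D)
    P=cloud(n,D);h=cv2.cvtColor(im,cv2.COLOR_RGB2HSV)
    m=(np.hypot(P[...,0]-.58,P[...,1]-.232)<.05)&(P[...,2]>.13)&(P[...,2]<.158)&(h[...,2]>100)
    q=P[m];print(n,len(q),q.min(0).round(4) if len(q) else 0,q.max(0).round(4) if len(q) else 0)
im=np.load("scene.npz")["im"]
s=im[120:220,240:360,::-1]
cv2.imwrite("pics/over.png",cv2.resize(s,None,fx=5,fy=5,interpolation=2))
E
```

```text
time: 6.83
position: [0.6136, -0.0106, 0.1389]
tcp_rot: [-0.001, 0.986, 0.166, -0.002]
force: [-0.6, 0.4, -1.9]
grip_width: 0.476
gripper_force: 40.6
time: 7.5
position: [0.5878, 0.1494, 0.1389]
tcp_rot: [0.0, 0.986, 0.166, -0.002]
force: [-1.1, 0.3, -0.5]
grip_width: 0.474
gripper_force: 40.6
time: 8.17
position: [0.5763, 0.2278, 0.1403]
tcp_rot: [0.0, 0.986, 0.165, -0.001]
force: [0.1, 0.3, -1.1]
grip_width: 0.476
gripper_force: 40.6
pos [0.5763 0.2278 0.1403] xdir deg 19.03 units [ 0.179 -0.129 -0.227] w 0.476 gf 40.6 F [ 0.1  0.3 -1.1] t 8.17
top 55 [0.5545 0.1984 0.1302] [0.5812 0.2344 0.1532]
scene 63 [0.5581 0.2031 0.1304] [0.5998 0.2543 0.1563]
```

View pics/over.png

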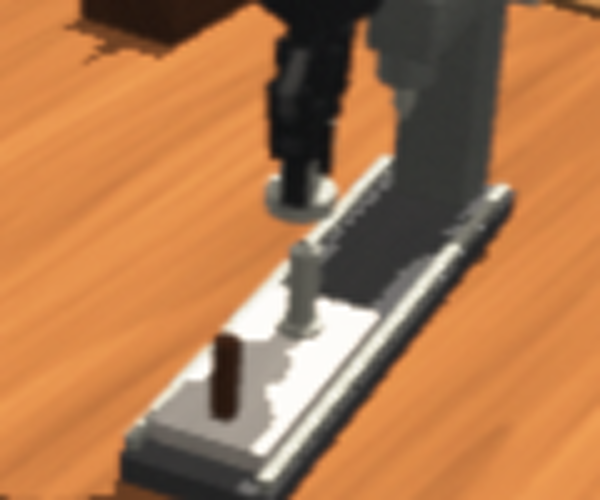

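The ring (about (300,195)) hangs just above the spindle top (305,245). After a small correction I'll go down gently.

```bash
python3 -m creep '1 0.12 -0.12 0 0;1 0 0 0 0;1 0 0 0.3 0;1 0 0 0.3 0;1 0 0 0.3 0;1 0 0 0.3 0;1 0 0 0.2 0;1 0 0 0 0' 30
python3 -m creep '1 0 0 0.15 0;1 0 0 0.15 0;1 0 0 0.15 0;1 0 0 0.15 0;1 0 0 0.15 0;1 0 0 0.15 0;1 0 0 0 0;1 0 0 0 0' 30
python3 -c "
from h import *
to(.5785,.232,.0555)"
```

```text
time: 8.93
position: [0.5777, 0.2336, 0.105]
tcp_rot: [-0.001, 0.986, 0.165, -0.001]
force: [-0.7, 2.7, -2.3]
grip_width: 0.475
gripper_force: 40.4
time: 9.6
position: [0.5782, 0.2326, 0.083]
tcp_rot: [0.0, 0.986, 0.166, -0.001]
force: [-1.0, 3.4, -2.7]
grip_width: 0.477
gripper_force: 40.4
pos [0.5782 0.2326 0.083 ] xdir deg 19.07 units [0.007 0.025 1.1  ] w 0.477 gf 40.4 F [-1.   3.4 -2.7] t 9.6
```

```bash
python3 -m creep '1 0 -0.03 0.15 0;1 0 0 0.15 0;1 0 0 0.15 0;1 0 0 0.15 0;1 0 0 0.15 0;1 0 0 0.15 0;1 0 0 0.1 0;1 0 0 0 0' 30
python3 -c "
from h import *
to(.5785,.232,.0555)"
```

```text
time: 10.27
position: [0.5778, 0.2331, 0.058]
tcp_rot: [0.0, 0.986, 0.166, -0.001]
force: [-0.7, -1.0, -1.1]
grip_width: 0.474
gripper_force: 40.6
pos [0.5778 0.2331 0.058 ] xdir deg 19.07 units [0.013 0.053 0.098] w 0.474 gf 40.6 F [-0.7 -1.  -1.1] t 10.27
```

```bash
python3 -m creep '1 0 0 0.05 0;1 0 0 0.05 0;1 0 0 0.03 0;1 0 0 0.03 0;1 0 0 0 0;1 0 0 0 0;1 0 0 0 0;1 0 0 0 0' 30
python3 -c "
from h import *
to(.5785,.232,.0555)"
```

```text
time: 10.93
position: [0.5784, 0.2335, 0.0555]
tcp_rot: [0.0, 0.986, 0.166, 0.0]
force: [-1.0, -0.1, 5.0]
grip_width: 0.473
gripper_force: 41.5
pos [0.5784 0.2335 0.0555] xdir deg 19.07 units [-0.015  0.057  0.001] w 0.473 gf 41.5 F [-1.  -0.1  5. ] t 10.93
```

It made contact at exactly the expected height. I'm releasing and retreating.

```bash
python3 -m creep '-0.4 0 0 0 0;-0.4 0 0 0 0;-0.4 0 0 0 0;-0.4 0 0 0 0;-0.4 0 0 -0.3 0;-0.4 0 0 -0.6 0;-0.4 0 0 -0.8 0;-0.4 0 0 -0.8 0' 30
python3 -m creep '-0.4 0 0 -0.8 0;-0.4 0 0 -0.8 0;-0.4 -0.4 0.8 -0.4 0;-0.4 -0.4 0.8 0 0;-0.4 -0.4 0.8 0 0;-0.4 -0.4 0.8 0 0;-0.4 -0.4 0.8 0 0;-0.4 0 0 0 0' 30
python3 - <<'E'
from h import *
to(.465,-.091,.12)
for n in("top","scene"):
    im,D=env.capture(n); np.savez(f"{n}.npz",im=im,D=D);P=cloud(n,D)
    for nm,xy,r,l,h in(("spacer",(.578,.232),.03,.053,.066),("sleeve",(.465,-.091),.026,.027,.037),("spindle",(.578,.232),.03,.095,.11),("handle",(.595,.125),.03,.088,.1)):
        q=P[(np.hypot(P[...,0]-xy[0],P[...,1]-xy[1])<r)&(P[...,2]>l)&(P[...,2]<h)]
        if len(q): print(n,nm,q.mean(0).round(4),((q.max(0)+q.min(0))/2).round(4),(q.max(0)-q.min(0)).round(3),len(q))
s=np.load("scene.npz")["im"][120:240,180:340,::-1]
cv2.imwrite("pics/sp.png",cv2.resize(s,None,fx=4,fy=4,interpolation=2))
E
```

```text
time: 11.6
position: [0.5779, 0.2333, 0.1178]
tcp_rot: [0.0, 0.986, 0.166, -0.001]
force: [0.2, -0.4, 0.6]
grip_width: 0.7
gripper_force: 0.0
time: 12.27
position: [0.563, 0.119, 0.1679]
tcp_rot: [0.001, 0.986, 0.164, -0.0]
force: [-0.1, -0.0, -0.3]
grip_width: 0.701
gripper_force: 0.0
pos [0.563  0.119  0.1679] xdir deg 18.92 units [-6.43   6.671  1.938] w 0.701 gf 0.0 F [-0.1 -0.  -0.3] t 12.27
top spacer [0.5632 0.2341 0.0586] [0.5628 0.2361 0.058 ] [0.012 0.026 0.01 ] 36
top sleeve [ 0.4638 -0.09    0.0313] [ 0.4635 -0.0896  0.0312] [0.033 0.033 0.008] 63
top spindle [0.5677 0.2277 0.0954] [0.5677 0.2277 0.0954] [0. 0. 0.] 1
scene spacer [0.5831 0.2262 0.0592] [0.5801 0.2299 0.0595] [0.042 0.043 0.012] 89
scene sleeve [ 0.466  -0.0895  0.0308] [ 0.4643 -0.0896  0.0307] [0.039 0.034 0.007] 71
scene spindle [0.5803 0.2292 0.1   ] [0.5794 0.2295 0.0995] [0.019 0.017 0.009] 25
scene handle [0.5949 0.1217 0.0931] [0.5943 0.1241 0.0928] [0.019 0.022 0.009] 25
```

View pics/sp.png

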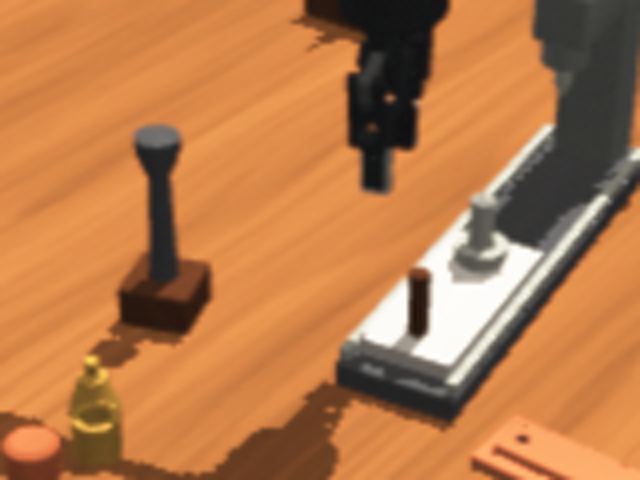

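The spacer sits on the shoulder (about (480,250) in the crop). Now I'm going to the sleeve and turning the tool so the fingers pass between the bell and the pot.

```bash
python3 -m creep '-0.15 -0.8 0.83 0 0;-0.15 -0.8 0.83 0 0;-0.15 -0.8 0.83 0 0;-0.15 -0.8 0.83 0 0;-0.15 -0.8 0.83 0 0;-0.15 -0.8 0.83 0 0;-0.15 -0.8 0.83 0 0;-0.15 -0.8 0.83 0 0' 30
python3 -m creep '-0.15 0 0 0 -0.078;-0.15 0 0 0 -0.078;-0.15 0 0 0 -0.078;-0.15 0 0 0 -0.078;-0.15 0 0 0 -0.078;-0.15 0 0 0 -0.078;-0.15 0 0 0 -0.078;-0.15 0 0 0 -0.078' 30
python3 -m creep '-0.15 0 0 0 -0.078;-0.15 0 0 0 -0.078;-0.15 0 0 0 -0.078;-0.15 0 0 0 -0.078;-0.15 0 0 0 0;-0.15 0 0 0 0;-0.15 0 0 0 0;-0.15 0 0 0 0' 30
python3 - <<'E'
from h import *
to(.465,-.0905,.06)
E
```

```text
time: 13.03
position: [0.4667, -0.0868, 0.1676]
tcp_rot: [-0.0, 0.986, 0.166, 0.001]
force: [0.7, 0.0, 0.3]
grip_width: 0.576
gripper_force: 0.0
time: 13.7
position: [0.4674, -0.0857, 0.1676]
tcp_rot: [0.0, 0.79, 0.613, 0.0]
force: [-0.0, 0.3, 0.4]
grip_width: 0.571
gripper_force: 0.0
time: 14.37
position: [0.4668, -0.0863, 0.1673]
tcp_rot: [0.0, 0.621, 0.784, 0.0]
force: [-0.8, 0.3, 0.3]
grip_width: 0.574
gripper_force: 0.0
pos [ 0.4668 -0.0863  0.1673] xdir deg 103.23 units [-0.146 -0.11   4.294] w 0.574 gf 0.0 F [-0.8  0.3  0.3] t 14.37
```

```bash
python3 -m creep '-0.15 -0.14 -0.11 0.6 0;-0.15 0 0 0.7 0;-0.15 0 0 0.7 0;-0.15 0 0 0.7 0;-0.15 0 0 0.7 0;-0.15 0 0 0.6 0;-0.15 0 0 0 0;-0.15 0 0 0 0' 30
python3 - <<'E'
from h import *
to(.465,-.0905,.016)
im,D=env.capture("scene")
s=im[180:270,150:260,::-1]
cv2.imwrite("pics/sl.png",cv2.resize(s,None,fx=4,fy=4,interpolation=2))
E
```

```text
time: 15.03
position: [0.4644, -0.0905, 0.0669]
tcp_rot: [-0.001, 0.621, 0.784, -0.0]
force: [0.4, -0.4, 0.6]
grip_width: 0.579
gripper_force: 0.0
pos [ 0.4644 -0.0905  0.0669] xdir deg 103.26 units [-0.007  0.027  2.036] w 0.579 gf 0.0 F [ 0.4 -0.4  0.6] t 15.03
```

View pics/sl.png

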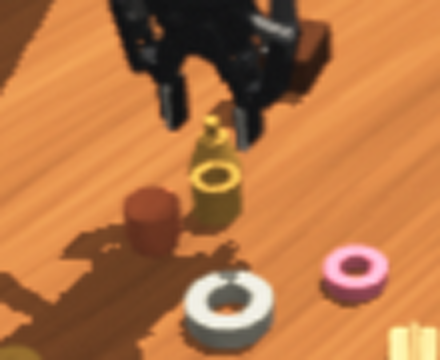

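The fingers at (175,120) and (245,140) straddle the sleeve (215,175), clear of the pot and bell. I'm descending and gripping.

```bash
python3 -m creep '-0.15 0 0 0.35 0;-0.15 0 0 0.35 0;-0.15 0 0 0.35 0;-0.15 0 0 0.35 0;-0.15 0 0 0.35 0;-0.15 0 0 0.25 0;-0.15 0 0 0 0;-0.15 0 0 0 0' 40
python3 -m creep '0 0 0 0 0;0.2 0 0 0 0;0.5 0 0 0 0;1 0 0 0 0;1 0 0 0 0;1 0 0 0 0;1 0 0 0 0;1 0 0 0 0' 40
python3 - <<'E'
from h import *
to(.465,-.0905,.016)
E
python3 -m creep '1 0 0 -0.3 0;1 0 0 -0.8 0;1 0 0 -0.8 0;1 0 0 -0.8 0;1 0 0 -0.9 0;1 0 0 -0.9 0;1 0 0 -0.9 0;1 0 0 0 0' 40
python3 - <<'E'
from h import *
to(.578,.2315,.15)
E
```

```text
time: 15.75
position: [0.4644, -0.0905, 0.0167]
tcp_rot: [-0.001, 0.62, 0.784, -0.0]
force: [0.9, -0.9, 0.4]
grip_width: 0.579
gripper_force: 0.0
time: 16.42
position: [0.4648, -0.0908, 0.0178]
tcp_rot: [0.0, 0.62, 0.784, -0.0]
force: [-1.6, -0.0, 7.1]
grip_width: 0.399
gripper_force: 39.9
pos [ 0.4648 -0.0908  0.0178] xdir deg 103.31 units [0.009 0.01  0.074] w 0.399 gf 39.9 F [-1.6 -0.   7.1] t 16.42
time: 17.08
position: [0.4678, -0.0915, 0.1566]
tcp_rot: [0.005, 0.62, 0.784, 0.002]
force: [1.0, -0.8, -2.5]
grip_width: 0.398
gripper_force: 40.4
pos [ 0.4678 -0.0915  0.1566] xdir deg 103.31 units [11.559  7.263  0.263] w 0.398 gf 40.4 F [ 1.  -0.8 -2.5] t 17.08
```

```bash
python3 -m creep '1 0.72 0.45 0 0;1 0.72 0.45 0 0;1 0.72 0.45 0 0;1 0.72 0.45 0 0;1 0.72 0.45 0 0;1 0.72 0.45 0 0;1 0.72 0.45 0 0;1 0.72 0.45 0 0' 40
python3 -m creep '1 0.72 0.45 0 0;1 0.72 0.45 0 0;1 0.72 0.45 0 0;1 0.72 0.45 0 0;1 0.72 0.45 0 0;1 0.72 0.45 0 0;1 0.72 0.45 0 0;1 0.72 0.45 0 0' 40
python3 -m creep '1 0 0 0 0;1 0 0 0 0;1 0 0 0 0;1 0 0 0 0;1 0 0 0 0;1 0 0 0 0;1 0 0 0 0;1 0 0 0 0' 30
python3 - <<'E'
from h import *
to(.5785,.231,.1166)
for n in("top","scene"):
    im,D=env.capture(n); np.savez(f"{n}.npz",im=im,D=D);P=cloud(n,D);h=cv2.cvtColor(im,cv2.COLOR_RGB2HSV)
    m=(np.hypot(P[...,0]-.578,P[...,1]-.231)<.035)&(P[...,2]>.135)&(P[...,2]<.18)&(h[...,1]>110)
    q=P[m];print(n,len(q),q.mean(0).round(4) if len(q) else 0,(q.min(0)/2+q.max(0)/2).round(4) if len(q) else 0,(q.max(0)-q.min(0)).round(4) if len(q) else 0)
s=im[110:220,240:360,::-1]
cv2.imwrite("pics/over2.png",cv2.resize(s,None,fx=5,fy=5,interpolation=2))
E
```

```text
time: 17.75
position: [0.5188, 0.0713, 0.1511]
tcp_rot: [-0.001, 0.62, 0.784, -0.0]
force: [0.4, -0.3, -2.6]
grip_width: 0.399
gripper_force: 40.4
time: 18.42
position: [0.5732, 0.232, 0.1507]
tcp_rot: [-0.001, 0.62, 0.784, -0.001]
force: [0.5, -0.4, -2.1]
grip_width: 0.399
gripper_force: 40.4
time: 19.08
position: [0.5737, 0.2306, 0.1525]
tcp_rot: [0.0, 0.621, 0.784, 0.0]
force: [-0.4, -0.0, -2.1]
grip_width: 0.399
gripper_force: 40.4
pos [0.5737 0.2306 0.1525] xdir deg 103.27 units [-0.03   0.191  1.434] w 0.399 gf 40.4 F [-0.4 -0.  -2.1] t 19.08
top 15 [0.5708 0.2169 0.1626] [0.5718 0.2169 0.1606] [0.0158 0.0056 0.0132]
scene 168 [0.5782 0.2265 0.1576] [0.5764 0.2312 0.1573] [0.0608 0.037  0.0431]
```

View pics/over2.png

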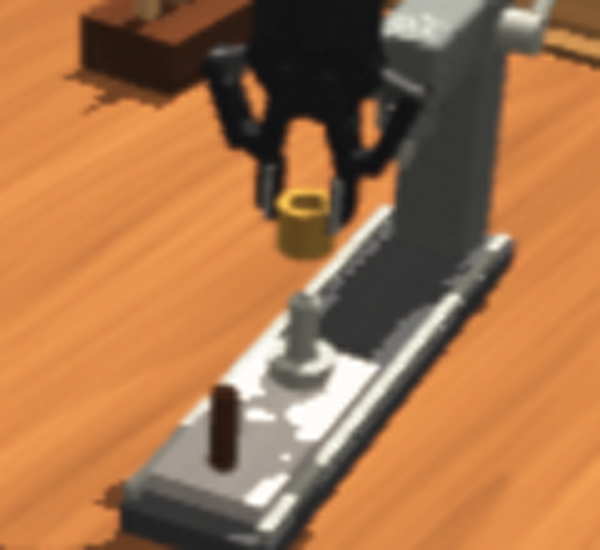

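The spacer is seated, and the held sleeve (305,225) hangs over the spindle (303,310). I'm correcting and lowering it.

```bash
python3 -m creep '1 -0.02 0.18 0 0;1 0 0 0 0;1 0 0 0.35 0;1 0 0 0.35 0;1 0 0 0.35 0;1 0 0 0.35 0;1 0 0 0.2 0;1 0 0 0 0' 30
python3 -m creep '1 0 0 0.1 0;1 0 0 0.1 0;1 0 0 0.1 0;1 0 0 0.1 0;1 0 0 0.1 0;1 0 0 0 0;1 0 0 0 0;1 0 0 0 0' 30
python3 -c "
from h import *
to(.5785,.231,.0778)"
```

```text
time: 19.85
position: [0.5769, 0.2313, 0.1101]
tcp_rot: [-0.001, 0.62, 0.784, -0.002]
force: [-0.4, -0.3, -1.5]
grip_width: 0.402
gripper_force: 40.4
time: 20.52
position: [0.5772, 0.2314, 0.0992]
tcp_rot: [-0.001, 0.62, 0.784, -0.001]
force: [-5.5, -1.1, -2.4]
grip_width: 0.401
gripper_force: 40.4
pos [0.5772 0.2314 0.0992] xdir deg 103.31 units [-0.025  0.047  0.856] w 0.401 gf 40.4 F [-5.5 -1.1 -2.4] t 20.52
```

```bash
python3 -m creep '1 0 -0.04 0.1 0;1 0 0 0.15 0;1 0 0 0.15 0;1 0 0 0.15 0;1 0 0 0.15 0;1 0 0 0.07 0;1 0 0 0 0;1 0 0 0 0' 30
python3 -m creep '1 0 0 0.04 0;1 0 0 0.04 0;1 0 0 0.02 0;1 0 0 0.02 0;1 0 0 0 0;1 0 0 0 0;1 0 0 0 0;1 0 0 0 0' 30
python3 -c "
from h import *
to(.5785,.231,.0778)"
```

```text
time: 21.18
position: [0.5771, 0.2314, 0.0797]
tcp_rot: [-0.0, 0.62, 0.784, -0.0]
force: [-3.4, -1.4, -4.3]
grip_width: 0.4
gripper_force: 40.3
time: 21.85
position: [0.5772, 0.2314, 0.0779]
tcp_rot: [0.0, 0.62, 0.784, 0.0]
force: [-6.0, -1.1, 2.5]
grip_width: 0.399
gripper_force: 40.8
pos [0.5772 0.2314 0.0779] xdir deg 103.31 units [-0.027  0.049  0.005] w 0.399 gf 40.8 F [-6.  -1.1  2.5] t 21.85
```

The sleeve is seated: contact at the expected 60 mm. I'm releasing, rising and moving over the handle.

```bash
python3 -m creep '-0.15 0 0 0 0;-0.15 0 0 0 0;-0.15 0 0 0 0;-0.15 0 0 0 0;-0.15 0 0 -0.3 0;-0.15 0 0 -0.7 0;-0.15 0 0 -0.8 0;-0.15 0 0 -0.8 0' 60
python3 -m creep '-0.15 0 0 -0.7 0;-0.15 0 0 -0.7 0.05;-0.15 -0.88 0 0 0;-0.15 -0.88 0 0 0;-0.15 -0.88 0 0 0;-0.15 -0.88 0 0 0;-0.15 -0.88 0 0 0;-0.15 0 0 0 0'
python3 - <<'E'
from h import *
to(.594,.123,.066)
for n in("top","scene"):
    im,D=env.capture(n); np.savez(f"{n}.npz",im=im,D=D);P=cloud(n,D)
    for nm,xy,r,l,h in(("spacer",(.578,.232),.03,.055,.065),("sleeve",(.578,.232),.026,.087,.096),("spindle",(.578,.232),.03,.099,.11),("handle",(.595,.125),.03,.088,.1)):
        q=P[(np.hypot(P[...,0]-xy[0],P[...,1]-xy[1])<r)&(P[...,2]>l)&(P[...,2]<h)]
        if len(q): print(n,nm,q.mean(0).round(4),((q.max(0)+q.min(0))/2).round(4),(q.max(0)-q.min(0)).round(3),len(q))
    # head top / bed
    m=(P[...,2]>.2)&(P[...,2]<.235)&(P[...,0]>.5)&(P[...,0]<.62)&(P[...,1]>.33)&(P[...,1]<.56)
    q=P[m]; a=np.array([-.151,.9885]);b=np.array([.9885,.151])
    s=q[:,:2]@a;t=q[:,:2]@b;core=np.abs(t-np.median(t))<.02
    print(n,"head s min",np.percentile(s[core],[0,1,5]).round(4),"t mid",((np.percentile(t,1)+np.percentile(t,99))/2).round(4),"t range",np.percentile(t,[1,99]).round(4))
    m=(P[...,2]>.02)&(P[...,2]<.036)&(P[...,0]>.48)&(P[...,0]<.68)&(P[...,1]>.04)&(P[...,1]<.5)
    q=P[m][:,:2];print(n,"bed s range",np.percentile(q@a,[0,.3,99.7,100]).round(4),"t",np.percentile(q@b,[.5,99.5]).round(4),cv2.minAreaRect(q.astype(np.float32)))
cv2.imwrite("pics/sl2.png",cv2.resize(im[90:240,220:380,::-1],None,fx=4,fy=4,interpolation=2))
E
```

```text
time: 22.52
position: [0.5774, 0.2314, 0.1435]
tcp_rot: [0.0, 0.62, 0.784, 0.0]
force: [1.6, -0.1, -0.7]
grip_width: 0.578
gripper_force: 0.0
time: 23.18
position: [0.5952, 0.1189, 0.1783]
tcp_rot: [0.002, 0.652, 0.758, -0.0]
force: [0.4, -0.5, -1.2]
grip_width: 0.577
gripper_force: 0.0
pos [0.5952 0.1189 0.1783] xdir deg 98.64 units [ 0.181 -0.033  4.492] w 0.577 gf 0.0 F [ 0.4 -0.5 -1.2] t 23.18
top spacer [0.5737 0.2208 0.0589] [0.5774 0.2262 0.0599] [0.041 0.035 0.009] 49
top sleeve [0.5783 0.2315 0.0909] [0.5783 0.2314 0.0915] [0.032 0.035 0.009] 82
top spindle [0.5762 0.2304 0.1013] [0.5771 0.2306 0.1018] [0.014 0.015 0.006] 22
top head s min [0.2749 0.276  0.2781] t mid 0.6182 t range [0.5763 0.6601]
top bed s range [-0.0086 -0.0076  0.4062  0.4093] t [0.556  0.6532] ((0.5676397085189819, 0.28934937715530396), (0.09848681837320328, 0.417898029088974), 8.64322566986084)
scene spacer [0.5851 0.2221 0.0596] [0.5812 0.227  0.0597] [0.041 0.035 0.009] 55
scene sleeve [0.5832 0.2275 0.0917] [0.5802 0.2325 0.0912] [0.031 0.036 0.008] 49
scene spindle [0.5796 0.2313 0.1011] [0.5794 0.2328 0.1017] [0.013 0.02  0.005] 14
scene handle [0.5956 0.1217 0.093 ] [0.5948 0.1226 0.0925] [0.016 0.017 0.009] 26
scene head s min [0.2706 0.2731 0.2772] t mid 0.6216 t range [0.581  0.6622]
scene bed s range [-0.0095 -0.0084  0.401   0.403 ] t [0.5588 0.6569] ((0.5702589154243469, 0.286142498254776), (0.10078609734773636, 0.412422776222229), 8.751937866210938)
```

View pics/sl2.png

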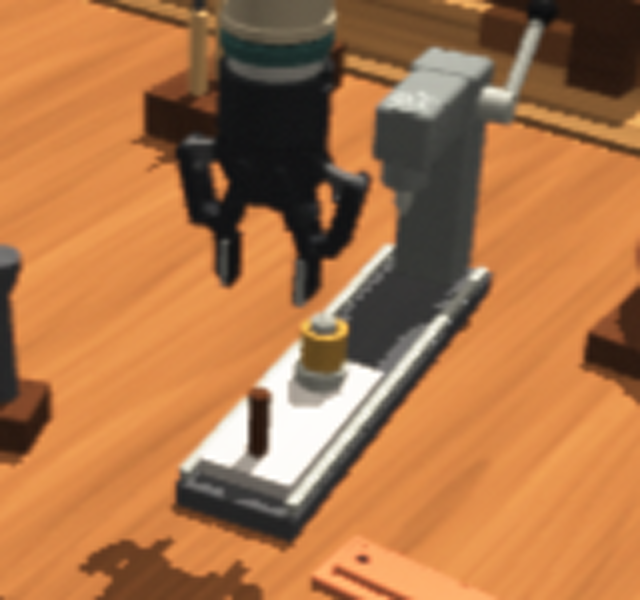

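Both rings are on, with the sleeve at (325,345) flush on the spacer. Next I'm gripping the handle.

```bash
python3 -m creep '-0.15 0.17 -0.03 0.4 0;-0.15 0 0 0.75 0;-0.15 0 0 0.75 0;-0.15 0 0 0.75 0;-0.15 0 0 0.75 0;-0.15 0 0 0.6 0;-0.15 0 0 0.5 0;-0.15 0 0 0 0' 60
python3 -m creep '0.2 0 0 0 0;0.5 0 0 0 0;0.8 0 0 0 0;1 0 0 0 0;1 0 0 0 0;1 0 0 0 0;1 0 0 0 0;1 0 0 0 0' 60
python3 - <<'E'
from h import *
to(.594,.123,.066)
for n in("top","scene"):
    env.capture(n)
    for k in("ram_tip","spindle_top"):
        for r in env.mark_of(n,k)[:1]:
            l=np.array(r["location"])*[512,384];w=ray(n,*l,.116 if k=="ram_tip" else .102)
            print(n,k,round(r["confidence"],2),l.round(1),w.round(4),"s",round(w[:2]@[-.151,.9885],4),"t",round(w[:2]@[.9885,.151],4))
E
```

```text
time: 23.95
position: [0.5898, 0.1282, 0.0616]
tcp_rot: [-0.002, 0.65, 0.76, -0.002]
force: [-0.2, 0.7, -0.0]
grip_width: 0.569
gripper_force: 0.0
time: 24.62
position: [0.591, 0.1273, 0.0659]
tcp_rot: [-0.001, 0.651, 0.759, -0.001]
force: [-5.4, 1.0, 4.6]
grip_width: 0.185
gripper_force: 58.8
pos [0.591  0.1273 0.0659] xdir deg 98.8 units [-0.189  0.094 -0.004] w 0.185 gf 58.8 F [-5.4  1.   4.6] t 24.62
top ram_tip 0.61 [118.  184.5] [0.5585 0.3867 0.116 ] s 0.2979 t 0.6104
top spindle_top 0.7 [176.4 177.8] [0.5761 0.2281 0.102 ] s 0.1384 t 0.604
scene ram_tip 0.86 [318.2 144.9] [0.5523 0.3781 0.116 ] s 0.2903 t 0.6031
```

```bash
python3 -m creep '1 0.2 0.05 0 0;1 0.4 0 0 0;1 0.4 0 0 0;1 0.4 0 0 0;1 0.4 0 0 0;1 0.4 0 0 0;1 0.4 0 0 0;1 0.4 0 0 0' 60
python3 -m creep '1 0.4 0 0 0;1 0.4 0 0 0;1 0.4 0 0 0;1 0.4 0 0 0;1 0.4 0 0 0;1 0.4 0 0 0;1 0.2 0 0 0;1 0 0 0 0' 60
cat > m.py <<'E'
from h import *
to(.57,.276,.066)
for n in("top","scene"):
    im,D=env.capture(n);P=cloud(n,D);np.savez(f"{n}.npz",im=im,D=D)
    for k in("ram_tip","spindle_top","sled_handle"):
        for r in env.mark_of(n,k)[:1]:
            l=np.array(r["location"])*[512,384];w=ray(n,*l,dict(ram_tip=.116,spindle_top=.102,sled_handle=.08)[k])
            print(n,k,round(r["confidence"],2),l.round(1),"s",round(w[:2]@[-.151,.9885],4),"t",round(w[:2]@[.9885,.151],4))
    q=P[(P[...,0]>.5)&(P[...,0]<.62)&(P[...,1]>.3)&(P[...,1]<.45)]
    s=q[:,:2]@[-.151,.9885];t=q[:,:2]@[.9885,.151]
    for nm,l,h in(("sleeve",.085,.096),("spindle",.099,.105),("tip rod",.125,.145),("nose",.152,.168)):
        m=(q[:,2]>l)&(q[:,2]<h)&(s<.32)
        if m.sum(): print(n,nm,"s",s[m].min().round(4),s[m].max().round(4),"t",t[m].min().round(4),t[m].max().round(4),m.sum())
c=np.load("scene.npz")["im"][105:205,270:370,::-1]
cv2.imwrite("pics/ram%d.png"%int(env.get_obs()["time"]*10),cv2.resize(c,None,fx=6,fy=6,interpolation=2))
E
python3 m.py;ls pics
```

```text
time: 25.58
position: [0.58, 0.1998, 0.0659]
tcp_rot: [-0.0, 0.651, 0.759, -0.002]
force: [-6.0, -4.6, 5.3]
grip_width: 0.191
gripper_force: 59.0
time: 26.25
position: [0.57, 0.2659, 0.0659]
tcp_rot: [-0.001, 0.65, 0.76, -0.001]
force: [-7.2, 0.0, 5.1]
grip_width: 0.188
gripper_force: 58.9
pos [0.57   0.2659 0.0659] xdir deg 98.84 units [ 0.398  0.06  -0.005] w 0.188 gf 58.9 F [-7.2  0.   5.1] t 26.25
top ram_tip 0.7 [119.4 185.2] s 0.2944 t 0.6079
top spindle_top 0.61 [128.3 185.7] s 0.2746 t 0.6044
top sleeve s 0.2643 0.2964 t 0.5902 0.6132 53
top spindle s 0.2751 0.2896 t 0.5996 0.6134 21
top tip rod s 0.2784 0.2784 t 0.6033 0.6033 1
top nose s 0.276 0.2813 t 0.5918 0.6014 8
scene ram_tip 0.93 [320.3 145.1] s 0.2922 t 0.6098
scene spindle_top 0.19 [220.8 196.3] s -0.1032 t 0.4721
scene sled_handle 0.84 [305.5 166. ] s 0.2008 t 0.599
scene sleeve s 0.2604 0.279 t 0.5991 0.6134 16
scene spindle s 0.2722 0.2772 t 0.6055 0.6111 3
scene tip rod s 0.2876 0.2965 t 0.6064 0.6152 15
scene nose s 0.2766 0.3033 t 0.6094 0.6267 32
crop.png
lift.png
over.png
over2.png
pre.png
ram266.png
scene.png
sl.png
sl2.png
sp.png
top.png
```

```bash
python3 -m creep '1 0.2 0.03 0 0;1 0.2 0 0 0;1 0.12 0 0 0;1 0 0 0 0;1 0 0 0 0;1 0 0 0 0;1 0 0 0 0;1 0 0 0 0' 60
python3 -m creep '0.5 0 0 0 0;0 0 0 0 0;-0.15 0 0 0 0;-0.15 0 0 0 0;-0.15 0 0 0 0;-0.15 0 0 -0.4 0;-0.15 0 0 -0.7 0;-0.15 0 0 -0.7 0' 60
python3 -m creep '-0.15 -0.6 -0.6 -0.7 0;-0.15 -0.6 -0.6 -0.7 0;-0.15 -0.8 -0.6 -0.7 0;-0.15 -0.8 -0.6 0 0;-0.15 -0.8 -0.6 0 0;-0.15 -0.8 0 0 0;-0.15 -0.8 0 0 0;-0.15 0 0 0 0' 60
cat > f.py <<'E'
from h import *
from scipy.optimize import least_squares
a=np.array([-.151,.9885]);b=np.array([.9885,.151])
def fit(q,r,g):
    f=lambda c:np.hypot(q[:,0]-c[0],q[:,1]-c[1])-r
    o=least_squares(f,g,loss="soft_l1",f_scale=.001);return o.x.round(4),np.abs(o.fun).mean().round(4),len(q)
for n in("scene","top"):
    T=np.array(env.camera_info(n)["cam_to_world"]);print(n,"cam s,t",(T[:2,3]@a).round(3),(T[:2,3]@b).round(3))
    acc=[]
    for _ in range(5):
        im,D=env.capture(n);acc.append(cloud(n,D))
    np.savez(f"{n}.npz",im=im,D=D)
    P=np.concatenate([p.reshape(-1,3) for p in acc])
    Q=np.c_[P[:,:2]@a,P[:,:2]@b,P[:,2]]
    near=np.hypot(Q[:,0]-.295,Q[:,1]-.606)
    for nm,l,h,r,R in(("rod",.125,.147,.008,.016),("nose",.153,.17,.02,.028),("sleeve",.064,.088,.018,.026),("spacer",.048,.058,.022,.03)):
        q=Q[(Q[:,2]>l)&(Q[:,2]<h)&(near<R)]
        if len(q)>10: print(n,nm,fit(q[:,:2],r,[.295,.606]),q[:,:2].min(0).round(4),q[:,:2].max(0).round(4))
    q=Q[(Q[:,2]>.087)&(Q[:,2]<.1)&(np.hypot(Q[:,0]-.185,Q[:,1]-.606)<.02)]
    if len(q): print(n,"handle top",((q.min(0)+q.max(0))/2).round(4),q.mean(0).round(4),(q.max(0)-q.min(0)).round(4))
    for k,z in(("ram_tip",.116),("spindle_top",.102),("sled_handle",.08)):
        for r in env.mark_of(n,k)[:1]:
            l=np.array(r["location"])*[512,384];w=ray(n,*l,z)[:2];print(n,k,round(r["confidence"],2),l.round(1),"s,t",(w@a).round(4),(w@b).round(4))
o=env.get_obs();print(o["position"].round(4),o["time"],"TCP s",(o["position"][:2]@a).round(4))
E
python3 f.py
```

```text
time: 27.32
position: [0.5682, 0.2778, 0.0659]
tcp_rot: [-0.002, 0.651, 0.759, -0.002]
force: [-7.3, -1.7, 5.8]
grip_width: 0.185
gripper_force: 59.0
time: 27.98
position: [0.5711, 0.2782, 0.1105]
tcp_rot: [-0.0, 0.651, 0.759, -0.0]
force: [0.4, 0.3, -0.2]
grip_width: 0.579
gripper_force: 0.0
time: 28.65
position: [0.5177, 0.1354, 0.1637]
tcp_rot: [0.001, 0.652, 0.759, 0.0]
force: [0.4, -0.0, -0.4]
grip_width: 0.576
gripper_force: 0.0
scene cam s,t -0.955 1.054
scene rod (array([0.2982, 0.6062]), np.float64(0.002), 95) [0.2848 0.6008] [0.3011 0.6151]
scene nose (array([0.2981, 0.6067]), np.float64(0.0016), 282) [0.2709 0.5856] [0.305  0.6283]
scene sleeve (array([0.2972, 0.6083]), np.float64(0.0018), 343) [0.2732 0.5907] [0.3056 0.6303]
scene spacer (array([0.296 , 0.6074]), np.float64(0.0016), 170) [0.2708 0.5868] [0.3082 0.6304]
scene handle top [0.1854 0.6072 0.0932] [0.1822 0.608  0.0932] [0.0253 0.0181 0.0123]
scene ram_tip 0.95 [318.4 140.6] s,t 0.3195 0.5919
scene spindle_top 0.94 [319.7 144.5] s,t 0.3206 0.5973
scene sled_handle 0.88 [306.4 166.9] s,t 0.197 0.6037
top cam s,t -0.066 0.447
top nose (array([0.2964, 0.6056]), np.float64(0.0005), 81) [0.2756 0.5919] [0.2821 0.6155]
top sleeve (array([0.2951, 0.6069]), np.float64(0.0016), 203) [0.2755 0.5873] [0.3051 0.6231]
top spacer (array([0.2947, 0.6068]), np.float64(0.0017), 148) [0.2713 0.5841] [0.3097 0.6251]
top ram_tip 0.91 [116.4 185.4] s,t 0.3028 0.6088
top spindle_top 0.63 [121.3 188.1] s,t 0.2949 0.601
[0.5169 0.1384 0.1625] 29.45 TCP s 0.0587
```

```bash
cat > g.py <<'E'
from h import *
from scipy.optimize import least_squares
a=np.array([-.151,.9885]);b=np.array([.9885,.151])
for n in("scene","top"):
    res={}
    for i in range(8):
        im,D=env.capture(n);P=cloud(n,D).reshape(-1,3);Q=np.c_[P[:,:2]@a,P[:,:2]@b,P[:,2]]
        near=np.hypot(Q[:,0]-.297,Q[:,1]-.606)
        for nm,l,h,r,R in(("rod",.122,.147,.008,.013),("nose",.153,.18,.02,.025),("spindle",.0935,.0985,.01,.015),("sleeve",.064,.088,.018,.023),("spacer",.048,.058,.022,.027)):
            q=Q[(Q[:,2]>l)&(Q[:,2]<h)&(near<R)]
            if len(q)<4: continue
            o=least_squares(lambda c:np.hypot(q[:,0]-c[0],q[:,1]-.6062)-r,[.297],loss="soft_l1",f_scale=.001)
            res.setdefault(nm,[]).append((o.x[0],len(q)))
    for k,v in res.items(): v=np.array(v);print(n,k,v.mean(0).round(4),v[:,0].std().round(5))
    m=(np.abs(Q[:,1]-.606)<.02)&(Q[:,2]>.16)&(Q[:,2]<.212)&(Q[:,0]>.24)&(Q[:,0]<.3)
    print(n,"head face s",np.percentile(Q[m,0],[10,50,90]).round(4),m.sum())
    m=(np.abs(Q[:,1]-.606)<.02)&(Q[:,2]>.216)&(Q[:,2]<.23);print(n,"head top min s",np.sort(Q[m,0])[:6].round(4))
E
python3 g.py
```

```text
scene rod [ 0.299 20.5  ] 0.00094
scene nose [ 0.2977 83.25  ] 0.00024
scene spindle [0.2958 8.875 ] 0.00128
scene sleeve [ 0.2969 65.75  ] 0.00037
scene spacer [ 0.296 32.375] 0.00036
scene head face s [0.2754 0.2789 0.2824] 168
scene head top min s [0.0439 0.0453 0.0459 0.0467 0.0472 0.0476]
top nose [ 0.2961 26.875 ] 0.00019
top spindle [ 0.2959 10.375 ] 0.00055
top sleeve [ 0.2952 40.    ] 0.00012
top spacer [ 0.2948 29.875 ] 0.00025
top head face s [0.2756 0.2764 0.2775] 87
top head top min s [0.2762 0.2763 0.2764 0.2769 0.2772 0.2775]
```

Both cameras put the spindle about 1 mm short of the ram axis. I'll grip the handle again and nudge it.

```bash
python3 -m creep '-0.15 0.8 0 0 0;-0.15 0.8 0 0 0;-0.15 0.8 0.6 0 0;-0.15 0.8 0.6 0 0;-0.15 0.8 0.6 0 0;-0.15 0.6 0.6 0 0;-0.15 0.6 0.6 0 0;-0.15 0 0 0 0' 60
python3 -c "
from h import *
to(.57,.2778,.066)"
```

```text
time: 30.92
position: [0.5737, 0.2816, 0.1622]
tcp_rot: [0.0, 0.65, 0.76, 0.002]
force: [0.2, 0.3, 0.0]
grip_width: 0.575
gripper_force: 0.0
pos [0.5737 0.2816 0.1622] xdir deg 98.91 units [-0.135 -0.182  3.846] w 0.575 gf 0.0 F [0.2 0.3 0. ] t 30.92
```

```bash
python3 -m creep '-0.15 -0.13 -0.18 0 0;-0.15 0 0 0.7 0;-0.15 0 0 0.7 0;-0.15 0 0 0.7 0;-0.15 0 0 0.7 0;-0.15 0 0 0.6 0;-0.15 0 0 0.4 0;-0.15 0 0 0 0' 60
python3 -m creep '0.2 0 0 0 0;0.5 0 0 0 0;0.8 0 0 0 0;1 0 0 0 0;1 0 0 0 0;1 0 0 0 0;1 0 0 0 0;1 0 0 0 0' 60
python3 -c "
from h import *
to(.57,.2778,.066)"
python3 -m creep '1 0.05 0 0 0;1 0 0 0 0;1 0 0 0 0;1 0 0 0 0;1 0 0 0 0;1 0 0 0 0;1 0 0 0 0;1 0 0 0 0' 60
python3 -c "
from h import *
to(.57,.2778,.066)"
```

```text
time: 31.58
position: [0.5648, 0.2727, 0.0654]
tcp_rot: [-0.001, 0.651, 0.759, -0.002]
force: [-0.7, 0.5, 0.4]
grip_width: 0.579
gripper_force: 0.0
time: 32.25
position: [0.5688, 0.2745, 0.069]
tcp_rot: [0.001, 0.651, 0.759, 0.001]
force: [3.1, -1.3, 6.0]
grip_width: 0.19
gripper_force: 59.0
pos [0.5688 0.2745 0.069 ] xdir deg 98.81 units [0.123 0.067 0.121] w 0.19 gf 59.0 F [ 3.1 -1.3  6. ] t 32.25
time: 32.92
position: [0.5687, 0.2755, 0.069]
tcp_rot: [0.001, 0.651, 0.759, 0.001]
force: [3.0, -1.9, 5.4]
grip_width: 0.188
gripper_force: 59.1
pos [0.5687 0.2755 0.069 ] xdir deg 98.82 units [0.083 0.067 0.121] w 0.188 gf 59.1 F [ 3.  -1.9  5.4] t 32.92
```

Moved +1.0 mm. I'm releasing, retreating and checking again.

```bash
python3 -m creep '0.5 0 0 0 0;0 0 0 0 0;-0.15 0 0 0 0;-0.15 0 0 0 0;-0.15 0 0 0 0;-0.15 0 0 -0.4 0;-0.15 0 0 -0.7 0;-0.15 0 0 -0.7 0' 60
python3 -m creep '-0.15 0 0 -0.7 0;-0.15 -0.6 -0.6 -0.7 0;-0.15 -0.8 -0.6 -0.7 0;-0.15 -0.8 -0.6 0 0;-0.15 -0.8 -0.6 0 0;-0.15 -0.8 0 0 0;-0.15 -0.8 0 0 0;-0.15 0 0 0 0' 60
python3 g.py; python3 -c "
from h import *
a=np.array([-.151,.9885]);b=np.array([.9885,.151])
for n in('scene','top'):
    im,D=env.capture(n);P=cloud(n,D).reshape(-1,3);d=np.hypot(P[:,:2]@a-.297,P[:,:2]@b-.6062)
    print(n,'sleeve top z',[np.median(P[(d<.017)&(d>.012)&(P[:,2]>.08)&(P[:,2]<.1),2]).round(4)],'spacer top',[np.median(P[(d>.019)&(d<.022)&(P[:,2]>.055)&(P[:,2]<.07),2]).round(4)])
o=env.get_obs();print(o['time'],o['position'],o['force'])"
```

```text
time: 33.58
position: [0.5664, 0.2755, 0.1128]
tcp_rot: [-0.0, 0.651, 0.759, -0.001]
force: [-0.0, 0.6, 0.1]
grip_width: 0.573
gripper_force: 0.0
time: 34.25
position: [0.5256, 0.1498, 0.166]
tcp_rot: [0.001, 0.652, 0.759, -0.0]
force: [0.4, -0.6, -0.3]
grip_width: 0.572
gripper_force: 0.0
scene rod [ 0.2994 20.375 ] 0.00044
scene nose [ 0.298 81.   ] 0.00036
scene spindle [0.2979 9.75  ] 0.00093
scene sleeve [ 0.2977 62.875 ] 0.00046
scene spacer [ 0.2968 33.875 ] 0.0004
scene head face s [0.2753 0.2787 0.2828] 163
scene head top min s [0.0574 0.0582 0.0586 0.059  0.0597 0.0603]
top nose [ 0.2961 26.75  ] 0.0001
top spindle [ 0.2966 12.25  ] 0.00046
top sleeve [ 0.2967 38.625 ] 0.00026
top spacer [ 0.2982 12.5   ] 0.00174
top head face s [0.2758 0.2765 0.2771] 86
top head top min s [0.2759 0.2759 0.2762 0.2763 0.2767 0.277 ]
scene sleeve top z [np.float64(0.0907)] spacer top [np.float64(0.0599)]
top sleeve top z [np.float64(0.0907)] spacer top [np.float64(0.0603)]
35.15 [0.52531126 0.15276287 0.16501134] [ 0.94571964  0.50260525 -0.06957097]
```

The spindle is now within about 0.5 mm of the ram axis in both cameras. The sleeve top is at about 91 mm and the spacer top at 60 mm, so both are seated. I'm handing in.

```bash
python3 -c "
from station import env
print(env.close_job())"
```

```text
the job is handed in; nothing more can be done
None
```

The job is handed in at about 35 s of robot time: the spacer and then the sleeve are seated on the spindle, the spindle top is within about 0.5–1 mm of the ram tip axis by camera measurement, and the gripper is clear.

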